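Slide the test panel out over the catch cup and hold it

ROBOT

A 6-joint arm with a two-finger parallel gripper is mounted at the origin on a cart in front of the work surface, level with it; the furniture and walls round the work are solid. World frame = base frame: x ahead of the robot, y to its left, z up, the work surface at z = 0. Lengths are in m, angles in degrees, forces in N, time in s.
With the tool pointing down it reaches from about 0.25 to 0.725 m from the base axis. Payload 9.7 kg.
Tool frame: the origin (TCP) lies at the very end of the fingers, on their centre line; the grasp point (between the pads) lies 19 mm behind it (bot.grip_depth is the distance from the TCP to the grasp point, in m); z points along the fingers, y is the direction in which the jaws open and shut (so a half turn about z gives the same grasp; the last joint's range is limited). The gripper opens to 85 mm and grips with 20 to 120 N. Pads are 22 mm wide; open, the fingers measure 114 mm over their backs; the gripper's body (76 mm by 85 mm) begins 54 mm behind the grasp point. The pads swing forward as they close: fully open they stand 13 mm farther back than shut.
Start: joints at [-75.115, 4.979, 10.078, 95.1, 0, 90], TCP at [0.141, -0.532, 0.231] pointing down, gripper open.
Joint ranges: [-179.16, 179.16], [-48.56, 103.87], [-65.8, 70.77], [-126.05, 130.52], [-82.76, 87.17], [-180, 180]. Speed limits (degrees/s): [127.2, 127.2, 147.25, 180, 180, 180].

INTERFACE

Orientations are given as [roll, pitch, yaw] about the fixed x, y, z axes, in that order (R = Rz(yaw) Ry(pitch) Rx(roll)).
In Python, from workcell import telemetry, optics, order, bot gives the robot as it stands. The module is installed in compiled form; this text tells all that it offers.
- The arm moves only by the shell command python3 -m inch 'ROWS' [FORCE]. ROWS is JSON, a list of rows, each a list of 7 numbers: the shift along the tool's x, y, z in m, then the turn, a rotation vector about the tool's x, y, z in rad, then the closure, from 0 (fully open) to 1 (shut). In form: [[tx, ty, tz, rx, ry, rz, grip], ...]. A call has 1 to 12 rows; each row is the pose to reach, as a shift and turn from the pose commanded when the call began, along the tool's axes at that moment; what a row does not reach only later rows make up. A row lasts 1/12 s, in which the tool goes at most 41.7 mm and 7.16 degrees, less where a joint would pass 70% of its speed; a pose out of reach is approached as far as the arm can. A call with a gripper value outside its range is refused whole. The fingers move at their own pace and stop on an object; FORCE is the grip in N (left out, the last holds). Time passes only in rows, so rows that repeat a pose let the fingers close. It gives the time, the measured TCP pose, the force and the opening at its end, in the units of the state.
- telemetry.get_obs(): the state, without advancing time (a new reading comes with each control period).
- optics.camera(name): name is "side" or "top" or "wrist"; returns (picture, depth): 384x512x3 uint8, red, green, blue; 384x512 float32, m along the optical axis (not along the pixel's ray), 0 where there is no reading.
- optics.camera_info(name): a dict with "camera_matrix" (3x3 intrinsics, pixels), "xyz" and "attitude" of the camera in the world; the wrist camera has in their place "mount" (4x4, takes a point from camera to tool coordinates, whose origin is the TCP and whose axes are the flange's). Camera axes: x right, y down, z forward; pixel columns grow to the right and rows downward; lengths in m; the calibration is good to about 2 mm. A picture is of the moment at which its call begins: read the wrist's pose just before it. camera_info takes no time and is no camera call.
- order.job_done(): hands the job in, once; it reports no verdict.
The state is a dict: "time": time; "q": joint angles; "qd": joint speeds; "joint_efforts": joint torques, N m; "ee_pos": TCP position; "tcp_rot": TCP orientation; "wrist_force": force on the tool from outside, world axes, zero at the start; "torque": the same for the moment, N m; "opening": finger opening in m.
Only numpy, scipy, OpenCV 4.12 (cv2) and the standard library are available. Lean on these libraries where they do the work, as an engineer would, in place of code of your own. Each camera call takes 0.05 s, during which the arm holds its last target. There are 200 camera calls.

TASK

The blue-ended test panel lies on the grey raised rest, with the pink cup standing at one end of the rest and the small dropper bottle at the other. Slide the panel, without lifting it off the rest, out over the pink cup until the trailing one of its two red lines (the one on the far side of the black grip bar from the cup) lies right along the yellow edge of the rest on the cup's side, with the panel level, square to the rest and centred across its width. So far out it would tip over if let go, so finish while still holding it there, and leave the cup and bottles and the beaker where they stand.

Things in the scene. Friction and masses are not known exactly. Their poses are not given: they have to be found in the camera images.
- rest: Fixed grey stand with a dark steel top, 90 mm in x by 130 mm in y, flat, no rims or guides, 120 mm above the worktop. Origin: centre of its underside, on the worktop. The panel slides along its y axis (+y about to the robot's left). Its two end edges, at y = +65 and -65 mm, carry yellow strips. Its place and yaw differ each time; it cannot move.
- edge_left (a point): Middle of the rest's yellow end edge at its +y end, at the height of the rest's top (rest frame 0, +65, 120 mm).
- edge_right (a point): Middle of the rest's yellow end edge at its -y end, at the height of the rest's top (rest frame 0, -65, 120 mm).
- panel: Loose aluminium panel, 80 mm in x, 240 mm long in y, 8 mm thick, 0.3 to 0.6 kg, ends coated blue, lying flat on the rest, yaw within 0.12 rad of the rest's. Origin: centre of its underside, below its centre of mass. Two red lines 3 mm wide cross its full width at y = +25 and -25 mm. A black grip bar (see bar_top) crosses its middle.
- bar_top (a point): Middle of the top of the black grip bar, 40 mm above the panel's underside, over its origin. The bar stands upright on the panel, fixed to it: 56 mm in panel x, 12 mm thick in panel y, 32 mm tall. Pinch it from above, fingers closing along the panel's y.
- line_left (a point): Middle of the red line on the panel's +y half (panel frame 0, +25, 8 mm). This is the line to bring to edge_right when the pink cup is at the rest's -y end.
- line_right (a point): Middle of the red line on the panel's -y half (panel frame 0, -25, 8 mm). This is the line to bring to edge_left when the pink cup is at the rest's +y end.
- pink_cup: Pink plastic cup, 75 mm across, 86 mm tall, standing on the worktop about 160 mm from the rest's middle, off one end of the rest: on the +y or the -y end, differing from start to start. The panel passes above it. Origin: centre of its underside.
- dropper_bottle: Small brown dropper bottle with black top, 33 mm across, 102 mm tall, standing off the other end of the rest; the panel lies higher than its top. Origin: centre of its underside. Leave alone.
- pale_bottle: Pale bottle with black dropper cap, 56 mm across, 142 mm tall, behind the rest. Origin: centre of its underside. Leave alone.
- beaker: Clear beaker, about 75 mm across, 87 mm tall, behind the rest. Origin: centre of its underside. Leave alone.
Not all that is in view belongs to the job. Leave any green look-alike of the pink_cup alone.

How it is judged:
By the outcome, as a careful person would: the job done as asked, in the order asked, and still so for the second after the job is handed in, while the arm keeps its last pose, push and grip.
It also fails if it takes over 35 s, if anything falls off the work surface, if the arm or the gripper's body presses on something with over 40 N, if the wrist force passes 120 N, or if a joint passes its speed limit or range.

## Working session

There is one attempt and no reset: what is moved stays moved. The work goes in short steps, Python scripts to look and compute and a shell command to move; the robot and the scene stay as the last step left them, time stands still between calls to the robot, and variables do not carry over. Pictures are saved under pics/ and viewed, about 8 in all and at most 12, crops included, and the job is handed in when it is done.

```bash
mkdir -p pics; cat > h.py <<'E'
import numpy as np,cv2
from scipy.spatial.transform import Rotation as R
from workcell import telemetry,optics,order,bot
def shot(n):
    o=telemetry.get_obs(); p,d=optics.camera(n); i=optics.camera_info(n); K=np.array(i["camera_matrix"])
    if n=="wrist":
        T=np.eye(4);T[:3,:3]=R.from_euler('xyz',o["tcp_rot"],degrees=True).as_matrix();T[:3,3]=o["ee_pos"];T=T@np.array(i["mount"])
    else:
        T=np.eye(4);T[:3,3]=i["xyz"];a=np.array(i["attitude"]);T[:3,:3]=a if a.shape==(3,3) else R.from_euler('xyz',a,degrees=True).as_matrix()
    return p,d,K,T
def save(p,n): cv2.imwrite("pics/"+n,cv2.cvtColor(p,cv2.COLOR_RGB2BGR))
def ray(uv,K,T,z):
    uv=np.atleast_2d(uv).astype(float); r=np.c_[uv,np.ones(len(uv))]@np.linalg.inv(K).T@T[:3,:3].T
    return T[:3,3]+r*((z-T[2,3])/r[:,2])[:,None]
def cloud(d,K,T):
    v,u=np.indices(d.shape); P=np.stack([(u-K[0,2])/K[0,0]*d,(v-K[1,2])/K[1,1]*d,d],-1)
    return P@T[:3,:3].T+T[:3,3]
E
python3 - <<'E'
from h import *
print(telemetry.get_obs())
for n in("top","side"):
    p,d,K,T=shot(n); save(p,n+"0.png"); np.savez(n+"0",p=p,d=d,K=K,T=T); print(optics.camera_info(n))
i=optics.camera_info("wrist");print(i)
a=cv2.imread("pics/top0.png");b=cv2.imread("pics/side0.png")
E
```

```text
{'time': 0.0, 'q': array([-7.51141521e+01,  5.00911845e+00,  1.00333561e+01,  9.50995183e+01,
       -7.29190696e-04,  9.00013687e+01]), 'qd': array([ 0.00319503, -0.087076  ,  0.0006897 ,  0.08121418, -0.04986719,
        0.05731558]), 'joint_efforts': array([-7.45528978e-04, -5.20382380e+01,  4.64808726e+01,  1.61943136e-02,
       -1.62482429e-04, -1.76068227e-05]), 'ee_pos': array([ 0.14122705, -0.53131246,  0.23059225]), 'tcp_rot': array([-1.79924719e+02,  7.30988425e-04,  1.48844801e+01]), 'wrist_force': array([ 0.03856742, -0.24072365, -0.44185727]), 'torque': array([-0.02895868, -0.00068199, -0.01557766]), 'opening': 0.08522734332338641}
{'camera_matrix': array([[347.09087656,   0.        , 252.16301099],
       [  0.        , 347.09087656, 195.68148849],
       [  0.        ,   0.        ,   1.        ]]), 'xyz': array([0.42944029, 0.06904837, 1.07698251]), 'attitude': array([-173.46795628,   -1.00774295,  -89.2306493 ])}
{'camera_matrix': array([[478.13600278,   0.        , 264.71650139],
       [  0.        , 478.13600278, 191.49237061],
       [  0.        ,   0.        ,   1.        ]]), 'xyz': array([-0.24893898,  0.45944628,  0.65666183]), 'attitude': array([-121.88594085,    0.73814803, -119.00014704])}
{'camera_matrix': array([[297.34907585,   0.        , 259.97641207],
       [  0.        , 297.34907585, 193.29383492],
       [  0.        ,   0.        ,   1.        ]]), 'mount': array([[-2.14109823e-04, -9.65453544e-01, -2.60575151e-01,
         6.50131910e-02],
       [ 9.99999899e-01, -1.03651856e-04, -4.37642458e-04,
         4.58905360e-04],
       [ 3.95514364e-04, -2.60575219e-01,  9.65453468e-01,
        -1.41880548e-01],
       [ 0.00000000e+00,  0.00000000e+00,  0.00000000e+00,
         1.00000000e+00]])}
```

View pics/top0.png

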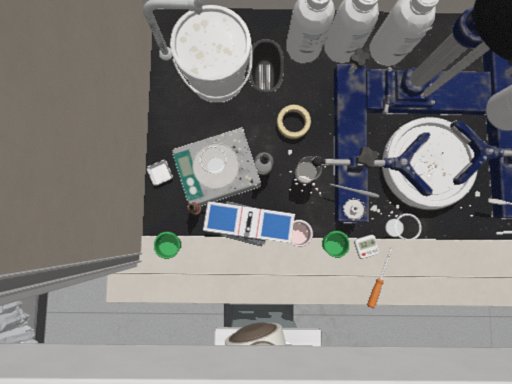

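View pics/side0.png

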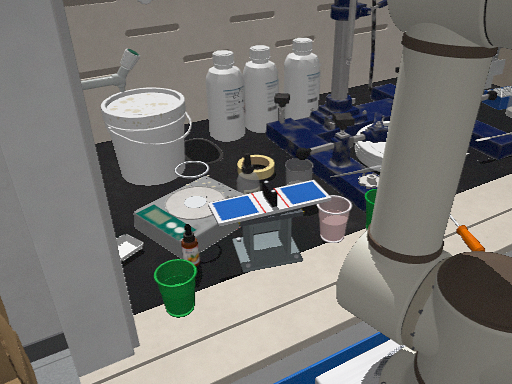

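The top view shows the panel at about (249,223) and the pink cup at (299,233), on the right, which is the -y end. The dropper is at (194,208). The green cups at (168,245) and (337,244) are the look-alikes. So line_left goes to edge_right.

```bash
python3 - <<'E'
from h import *
z=np.load("top0.npz");p,d,K,T=[z[k] for k in "pdKT"]
print(np.round(T,3))
hsv=cv2.cvtColor(p,cv2.COLOR_RGB2HSV)
m=cv2.inRange(hsv,(105,150,60),(125,255,255));m[:195]=0;m[250:]=0;m[:,:190]=0;m[:,310:]=0
n,l,s,c=cv2.connectedComponentsWithStats(m)
C=cloud(d,K,T)
for i in range(1,n):
    if s[i,4]>80: print("blue",s[i],c[i],ray(c[i],K,T,.128).round(4),np.median(C[l==i],0).round(4))
for n_,uv in dict(bar=(249,223),cup=(299,233),drop=(194,208),pale=(263,162),beak=(308,170)).items(): print(n_,C[uv[1],uv[0]].round(3))
# rest top points from depth
cr=np.hstack([cv2.resize(p[190:260,180:330],None,fx=5,fy=5,interpolation=cv2.INTER_CUBIC)]);save(cr,"crop1.png")
E
```

```text
[[ 0.013 -0.993  0.114  0.429]
 [-1.    -0.015 -0.016  0.069]
 [ 0.018 -0.114 -0.993  1.077]
 [ 0.     0.     0.     1.   ]]
blue [208 206  28  25 544] [221.89705882 217.89522059] [[0.4761 0.1356 0.128 ]] [0.4759 0.1354 0.1283]
blue [262 214  28  25 541] [275.58410351 225.80036969] [[ 0.4566 -0.0112  0.128 ]] [ 0.4562 -0.0098  0.1283]
bar [0.462 0.062 0.16 ]
cup [ 0.439 -0.087  0.051]
drop [0.506 0.22  0.08 ]
pale [0.637 0.024 0.111]
beak [ 0.633 -0.12   0.022]
```

View pics/crop1.png

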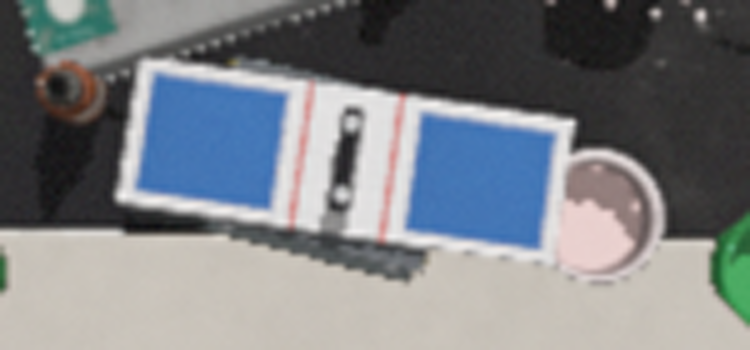

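The pink cup is confirmed in the crop (600,215), with pink contents, and the green ones are clearly different. I'll move above the bar with the jaws aligned to panel y.

```bash
python3 -m inch '[[0.022,-0.023,-0.005,0,0,0.02,0],[0.044,-0.046,-0.01,0,0,0.04,0],[0.066,-0.069,-0.015,0,0,0.06,0],[0.09,-0.093,-0.02,0,0,0.08,0],[0.114,-0.118,-0.03,0,0,0.1,0],[0.138,-0.143,-0.04,0,0,0.12,0],[0.162,-0.168,-0.05,0,0,0.14,0],[0.186,-0.193,-0.06,0,0,0.16,0],[0.21,-0.218,-0.07,0,0,0.18,0],[0.234,-0.242,-0.08,0,0,0.2,0],[0.258,-0.267,-0.09,0,0,0.22,0],[0.282,-0.292,-0.1,0,0,0.24,0]]'
python3 -m inch '[[0.024,-0.025,0,0,0,0.02,0],[0.048,-0.05,0,0,0,0.04,0],[0.072,-0.075,0,0,0,0.06,0],[0.096,-0.1,0,0,0,0.08,0],[0.12,-0.125,0,0,0,0.1,0],[0.144,-0.15,0,0,0,0.12,0],[0.16,-0.165,0,0,0,0.14,0],[0.16,-0.165,0,0,0,0.153,0],[0.16,-0.165,0,0,0,0.153,0],[0.16,-0.165,0,0,0,0.153,0]]'
python3 - <<'E'
from h import *
p,d,K,T=shot("wrist");save(cv2.resize(p,None,fx=1.5,fy=1.5,interpolation=cv2.INTER_CUBIC),"w1.png");np.savez("w1",p=p,d=d,K=K,T=T)
E
```

```text
time: 1.1
ee_pos: [0.3391, -0.1753, 0.3317]
tcp_rot: [180.0, -0.0, 1.1]
wrist_force: [0.5, -1.5, 0.3]
opening: 0.085
time: 1.93
ee_pos: [0.4921, -0.0394, 0.3312]
tcp_rot: [-178.7, 0.1, -5.3]
wrist_force: [-1.2, 0.4, 0.8]
opening: 0.0857
```

View pics/w1.png

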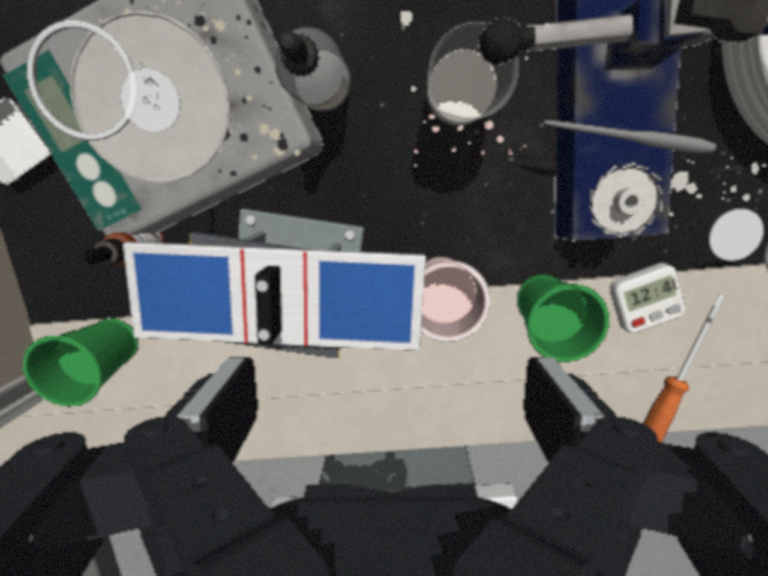

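The wrist view shows the panel at (275,297), the bar at (268,303), the cup at (450,298) and the rest's base plate behind. My second call used stale axes, so it stopped 0.1 short in y. I'll correct that and look closer.

```bash
python3 -m inch '[[-0.003,-0.03,0.015,0,0,0.01,0],[-0.006,-0.06,0.03,0,0,0.02,0],[-0.008,-0.085,0.045,0,0,0.03,0],[-0.01,-0.098,0.06,0,0,0.04,0],[-0.01,-0.098,0.06,0,0,0.04,0],[-0.01,-0.098,0.06,0,0,0.04,0],[-0.01,-0.098,0.06,0,0,0.04,0]]'
python3 - <<'E'
from h import *
p,d,K,T=shot("wrist");np.savez("w2",p=p,d=d,K=K,T=T)
save(cv2.resize(p[100:290,90:390],None,fx=2.6,fy=2.6,interpolation=cv2.INTER_CUBIC),"w2.png")
hsv=cv2.cvtColor(p,cv2.COLOR_RGB2HSV)
m=cv2.inRange(hsv,(105,150,60),(125,255,255))
n,l,s,c=cv2.connectedComponentsWithStats(m);C=cloud(d,K,T)
g=[i for i in range(1,n) if s[i,4]>1500]
for i in g: print("blue",s[i],ray(c[i],K,T,.128).round(4),np.median(C[l==i],0).round(4))
y=cv2.inRange(hsv,(20,110,90),(35,255,255))
n,l,s,c=cv2.connectedComponentsWithStats(y)
for i in range(1,n):
    if s[i,4]>=4: print("yel",s[i],c[i].round(1),ray(c[i],K,T,.12).round(4),np.median(C[l==i],0).round(4))
# rest side/top points
b=(C[...,2]>.108)&(C[...,2]<.1225)&(abs(C[...,0]-.466)<.09)&(abs(C[...,1]-.06)<.15)
P=C[b]; print(len(P)); print(P[::max(1,len(P)//30)].round(4))
E
```

```text
time: 2.57
ee_pos: [0.4853, -0.0213, 0.2751]
tcp_rot: [-176.9, 0.1, -4.3]
wrist_force: [0.4, -0.1, 0.5]
opening: 0.085
blue [  82  167   72   63 3922] [[0.4769 0.1342 0.128 ]] [0.4772 0.1341 0.1279]
blue [ 225  177   74   63 4142] [[ 0.4574 -0.0123  0.128 ]] [ 0.4576 -0.0123  0.1278]
954
[[ 0.5227  0.1227  0.1129]
 [ 0.5198  0.1102  0.113 ]
 [ 0.5193  0.1214  0.119 ]
 [ 0.5183  0.1201  0.1199]
 [ 0.5151  0.0914  0.1109]
 [ 0.5153  0.0937  0.1184]
 [ 0.5153  0.107   0.1195]
 [ 0.5174  0.1478  0.1224]
 [ 0.5134  0.096   0.1187]
 [ 0.514   0.1215  0.1186]
 [ 0.512   0.0873  0.1199]
 [ 0.5123  0.1086  0.1196]
 [ 0.5101  0.0764  0.119 ]
 [ 0.5101  0.0921  0.1194]
 [ 0.5074  0.0611  0.1152]
 [ 0.5072  0.0642  0.1191]
 [ 0.5059  0.0589  0.1199]
 [ 0.5035  0.0442  0.1173]
 [ 0.4968 -0.0053  0.1208]
 [ 0.4241  0.0886  0.119 ]
 [ 0.4207  0.0665  0.1193]
 [ 0.419   0.067   0.1182]
 [ 0.4181  0.0309  0.1203]
 [ 0.4177  0.0408  0.1208]
 [ 0.4168  0.0591  0.1194]
 [ 0.4149  0.0237  0.1192]
 [ 0.4142  0.036   0.1189]
 [ 0.4145  0.0422  0.1215]
 [ 0.4115  0.0422  0.1177]
 [ 0.4106  0.0342  0.1191]
 [ 0.4092  0.0208  0.1201]]
```

View pics/w2.png

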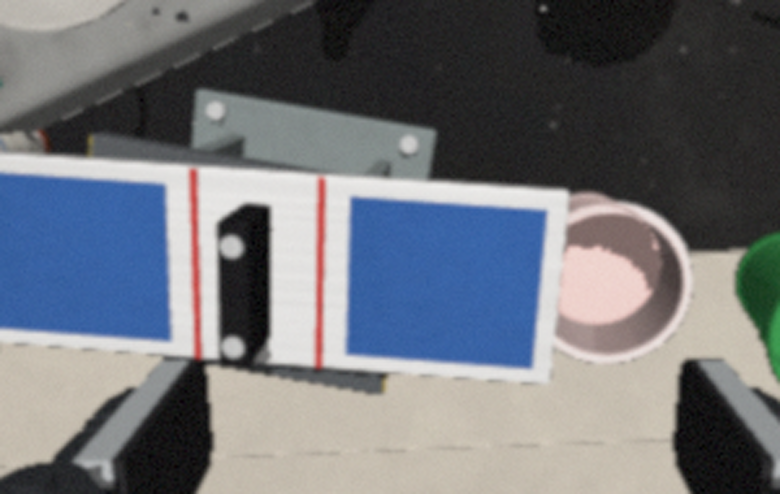

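```bash
python3 - <<'E'
from h import *
o=telemetry.get_obs();print(o["q"].round(2),o["ee_pos"].round(4),o["tcp_rot"].round(2))
z=np.load("w2.npz");p,d,K,T=[z[k] for k in "pdKT"];C=cloud(d,K,T)
c=np.array([.467,.061]);yw=-np.arctan2(.0195,.1465);print("panel yaw",np.degrees(yw))
u=np.array([np.cos(yw),np.sin(yw)])
b=(abs(C[...,2]-.119)<.002)&(abs(C[...,1]-.06)<.1)
x=(C[...,:2]-c)@u
for nm,mm in(("back",b&(x>.036)&(x<.07)),("front",b&(x<-.036)&(x>-.07))):
    m=mm.astype(np.uint8)*255
    n,l,s,cc=cv2.connectedComponentsWithStats(m); i=1+np.argmax(s[1:,4]); P=C[l==i][:,:2].astype(np.float32)
    h=cv2.convexHull(P)[:,0]; ap=cv2.approxPolyDP(h,.004,True)[:,0]; print(nm,s[i],ap.round(4).tolist())
hsv=cv2.cvtColor(p,cv2.COLOR_RGB2HSV)
print("yellowish at", [ (hsv[v,u_].tolist()) for u_,v in((125,154),(237,247),(237,246),(124,155))])
E
```

```text
[ -4.31  -2.53   7.32  99.95   3.09 179.94] [ 0.4855 -0.0212  0.2751] [-1.7691e+02  1.0000e-01 -4.2600e+00]
panel yaw -7.581834117851781
back [124 152  80  14 400] [[0.5142999887466431, 0.12600000202655792], [0.5034999847412109, 0.044199999421834946], [0.5221999883651733, 0.11999999731779099]]
front [180 240  59  12 351] [[0.4198000133037567, 0.0803999975323677], [0.4065000116825104, 0.01810000091791153], [0.4138000011444092, 0.016300000250339508], [0.4221999943256378, 0.06030000001192093]]
yellowish at [[25, 79, 116], [23, 86, 145], [23, 84, 133], [24, 93, 101]]
```

q6 has reached its 180° limit, so I'll use the half-turned grasp instead (q6≈15). Before turning, I'll locate the rest from its visible opposite corners and edges.

```bash
python3 - <<'E'
from h import *
z=np.load("w2.npz");p,d,K,T=[z[k] for k in "pdKT"]
f=lambda u,v:ray((90+(u+.5)/2.6-.5,100+(v+.5)/2.6-.5),K,T,.12)[0]
A=f(90,134);B=f(384,391);D=(A-B)[:2];print(A.round(4),B.round(4),np.linalg.norm(D),"ctr",((A+B)/2).round(4),"yaw",np.degrees(np.arctan2(D[1],D[0])-np.arctan2(130,90)))
for a,b in(((92,134),(190,145)),((280,381),(382,391)),((90,134),(90,155)),((384,391),(384,377))):
    v=(f(*a)-f(*b))[:2];print(np.degrees(np.arctan2(v[1],v[0])))
E
python3 -m inch '[[0,0,0,0,0,-0.12,0],[0,0,0,0,0,-0.24,0],[0,0,0,0,0,-0.36,0],[0,0,0,0,0,-0.48,0],[0,0,0,0,0,-0.6,0],[0,0,0,0,0,-0.72,0],[0,0,0,0,0,-0.84,0],[0,0,0,0,0,-0.96,0],[0,0,0,0,0,-1.08,0],[0,0,0,0,0,-1.2,0],[0,0,0,0,0,-1.32,0],[0,0,0,0,0,-1.44,0]]'
```

```text
[0.5234 0.1229 0.12  ] [0.4077 0.0172 0.12  ] 0.15671430618959956 ctr [0.4655 0.0701 0.12  ] yaw -12.874402837769429
79.78920140723044
81.12308434406383
-11.289086761100748
174.56507726519547
time: 3.62
ee_pos: [0.4859, -0.0211, 0.2756]
tcp_rot: [-179.5, -3.1, 78.6]
wrist_force: [0.3, -0.9, 0.3]
opening: 0.0856
```

```bash
python3 -m inch '[[0.007,-0.003,0,0,0,-0.12,0],[0.014,-0.006,0,0,0,-0.24,0],[0.021,-0.009,0,0,0,-0.36,0],[0.028,-0.012,0,0,0,-0.48,0],[0.035,-0.015,0,0,0,-0.6,0],[0.042,-0.018,0,0,0,-0.72,0],[0.049,-0.021,0,0,0,-0.84,0],[0.056,-0.024,0,0,0,-0.96,0],[0.063,-0.027,0,0,0,-1.08,0],[0.07,-0.03,0,0,0,-1.2,0],[0.077,-0.033,0,0,0,-1.32,0],[0.077,-0.035,0,0,0,-1.44,0]]'
python3 - <<'E'
from h import *
o=telemetry.get_obs();print(o["q"].round(2))
M=R.from_euler('xyz',o["tcp_rot"],degrees=True)
W=R.from_euler('xyz',[180,0,172.4],degrees=True)
print("turn",(M.inv()*W).as_rotvec().round(3),"shift",M.inv().apply(np.array([.467,.061,.275])-o["ee_pos"]).round(4))
E
```

```text
time: 4.62
ee_pos: [0.4673, 0.0622, 0.2801]
tcp_rot: [177.0, -0.9, 161.2]
wrist_force: [1.2, -0.3, -0.5]
opening: 0.0856
[  5.72  -4.9    5.64 100.06   3.08  24.58]
turn [ 0.054 -0.01  -0.196] shift [-0.0002 -0.0015  0.005 ]
```

```bash
python3 -m inch '[[0,-0.002,0,0.025,-0.005,-0.1,0],[0,-0.002,0,0.054,-0.01,-0.196,0],[0,-0.002,0,0.054,-0.01,-0.196,0],[0,-0.002,0,0.054,-0.01,-0.196,0]]'
cat > m.py <<'E'
from h import *
import sys
p,d,K,T=shot("wrist");np.savez(sys.argv[1],p=p,d=d,K=K,T=T)
save(cv2.resize(p,None,fx=1.5,fy=1.5,interpolation=cv2.INTER_CUBIC),sys.argv[1]+".png")
hsv=cv2.cvtColor(p,cv2.COLOR_RGB2HSV);C=cloud(d,K,T)
def comps(m,a,z,nm):
    n,l,s,c=cv2.connectedComponentsWithStats(m);out=[]
    for i in range(1,n):
        if s[i,4]>=a:
            print(nm,s[i],c[i].round(1),ray(c[i],K,T,z)[0].round(4),np.median(C[l==i],0).round(4))
comps(cv2.inRange(hsv,(105,150,60),(125,255,255)),800,.128,"blue")
comps(cv2.inRange(hsv,(0,120,90),(6,255,255))|cv2.inRange(hsv,(172,120,90),(180,255,255)),25,.128,"red")
comps(cv2.inRange(hsv,(20,75,70),(34,255,255)),4,.12,"yel")
o=telemetry.get_obs();print(o["ee_pos"].round(4),o["tcp_rot"].round(2),o["wrist_force"].round(1),o["opening"],o["time"])
E
python3 m.py w3
```

```text
time: 4.95
ee_pos: [0.4666, 0.0598, 0.2797]
tcp_rot: [180.0, -0.0, 171.9]
wrist_force: [0.6, -0.4, -0.5]
opening: 0.0855
blue [ 150  149   77   62 4351] [188.9 179.3] [ 0.4544 -0.0116  0.128 ] [ 0.4542 -0.0117  0.1277]
blue [ 299  148   76   62 4387] [335.4 177.9] [0.4739 0.135  0.128 ] [0.4737 0.1349 0.1277]
blue [ 19 211  62  60 915] [ 57.6 251.3] [ 0.5123 -0.1679  0.128 ] [ 0.5496 -0.2268  0.0461]
red [236 141   4  77 129] [237.3 177.8] [0.4598 0.0371 0.128 ] [0.46   0.0371 0.1277]
red [286 141   3  76 136] [286.8 179.4] [0.4685 0.0863 0.128 ] [0.4711 0.0856 0.1277]
[0.4666 0.0597 0.2795] [ 1.7999e+02 -4.0000e-02  1.7184e+02] [-1.2 -0.5 -0.3] 0.08555469889111944 5.0
```

View pics/w3.png

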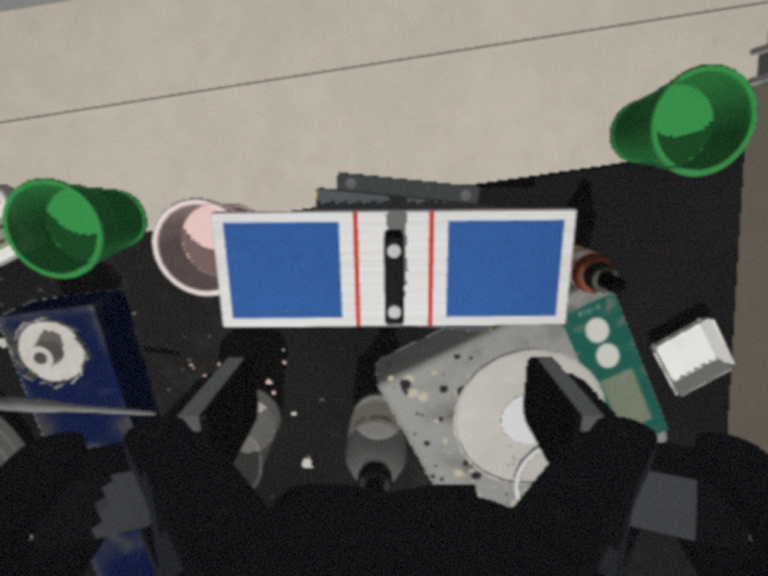

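```bash
python3 - <<'E'
from h import *
def edge(f,u0,u1,v0,v1,z,w=5,nm=""):
    q=np.load(f);p,K,T=q["p"],q["K"],q["T"]
    g=cv2.GaussianBlur(cv2.cvtColor(p,cv2.COLOR_RGB2GRAY).astype(float),(0,0),.8); gy=abs(np.gradient(g,axis=0))
    pts=[]
    for u in range(u0,u1+1):
        c=v0+(v1-v0)*(u-u0)/(u1-u0); r=np.arange(int(c)-w,int(c)+w+1); k=gy[r,u]; j=np.argmax(k)
        if 0<j<len(k)-1:
            den=k[j-1]-2*k[j]+k[j+1]; pts.append((u,r[j]+.5*(k[j-1]-k[j+1])/den))
    P=ray(np.array(pts),K,T,z)[:,:2].astype(np.float32)
    vx,vy,x,y=cv2.fitLine(P,cv2.DIST_HUBER,0,.001,.001).ravel()
    res=np.abs((P-[x,y])@[-vy,vx]); 
    if vy<0: vx,vy=-vx,-vy
    print(nm,len(P),"yaw",round(float(np.degrees(np.arctan2(-vx,vy))),2),"pt",x.round(4),y.round(4),"res mm",round(float(np.median(res)*1e3),2))
c=lambda u,v:(90+(u+.5)/2.6-.5,100+(v+.5)/2.6-.5)
def e2(a,b,z,nm,w=4):
    (u0,v0),(u1,v1)=c(*a),c(*b); edge("w2.npz",int(u0)+1,int(u1),v0,v1,z,w,nm)
e2((205,91),(428,128),0,"base back w2")
e2((97,134),(188,145),.12,"top back w2",3)
e2((275,380),(380,390),.12,"top front w2",3)
e2((350,193),(545,190+8),.128,"dummy",1)
edge("w3.npz",230,315,174/1.5,186/1.5,0,4,"base front w3")
edge("w3.npz",214,300,190/1.5,200/1.5,.12,3,"top front w3")
q=np.load("w3.npz");save(cv2.resize(q["p"][105:150,195:335],None,fx=5.5,fy=5.5,interpolation=cv2.INTER_CUBIC),"w3c.png")
E
```

```text
base back w2 86 yaw -13.8 pt 0.5206 0.0707 res mm 0.04
top back w2 35 yaw -13.42 pt 0.5198 0.1024 res mm 0.09
top front w2 40 yaw -13.92 pt 0.411 0.0396 res mm 0.18Traceback (most recent call last):
  File "<stdin>", line 21, in <module>
  File "<stdin>", line 17, in e2
  File "<stdin>", line 10, in edge
  File "h.py", line 13, in ray
    uv=np.atleast_2d(uv).astype(float); r=np.c_[uv,np.ones(len(uv))]@np.linalg.inv(K).T@T[:3,:3].T
                                          ~~~~~~~~~~~~~~~~~~~~~~~~~~^~~~~~~~~~~~~~~~~~~
ValueError: matmul: Input operand 1 has a mismatch in its core dimension 0, with gufunc signature (n?,k),(k,m?)->(n?,m?) (size 3 is different from 1)
```

Panel and rest are consistent across measurements: rest yaw -13.75°, panel yaw -7.58°. In the rest frame the panel sits at x +3.9, y -8.5 mm, and the rest measures 90.7×130.2 mm. I'll go down on the bar.

```bash
python3 -m inch '[[0.001,0.0015,0.03,0,0,-0.01,0],[0.001,0.0015,0.06,0,0,-0.01,0],[0.001,0.0015,0.085,0,0,-0.01,0],[0.001,0.0015,0.11,0,0,-0.01,0],[0.001,0.0015,0.128,0,0,-0.01,0],[0.001,0.0015,0.138,0,0,-0.01,0],[0.001,0.0015,0.1445,0,0,-0.01,0],[0.001,0.0015,0.1445,0,0,-0.01,0],[0.001,0.0015,0.1445,0,0,-0.01,0]]'
python3 m.py w4
```

```text
time: 5.75
ee_pos: [0.4659, 0.061, 0.1356]
tcp_rot: [-180.0, -0.0, 172.5]
wrist_force: [0.6, -0.1, 0.8]
opening: 0.0855
blue [   47   181   151   110 12445] [122.4 227.1] [ 0.449 -0.012  0.128] [ 0.4477 -0.0138  0.1277]
blue [  327   181   151   111 12343] [402.7 227.8] [0.469  0.1372 0.128 ] [0.4672 0.1401 0.1277]
red [212 168   9 135 584] [216.  233.5] [0.4591 0.0372 0.128 ] [0.4588 0.0373 0.1277]
red [303 168  11 135 596] [308.3 233.2] [0.4654 0.0867 0.128 ] [0.4655 0.0867 0.1277]
yel [165 148   2   8  10] [165.7 151.9] [0.4131 0.017  0.12  ] [0.4135 0.0167 0.1191]
[0.4661 0.0611 0.1359] [-1.7998e+02  2.0000e-02  1.7255e+02] [0.3 0.2 0.2] 0.08553193993826977 5.8
```

View pics/w4.png

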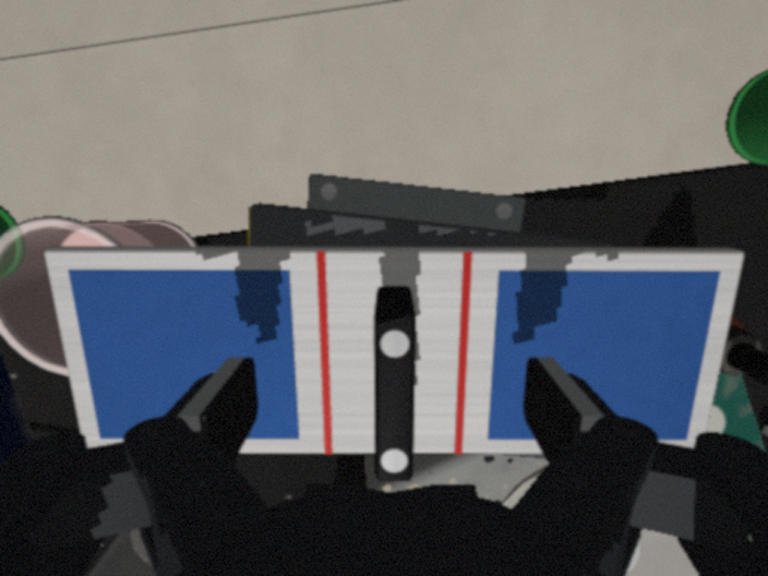

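The bar sits midway between the fingers (column 395 against jaws at 256 and 525), so I'll close. I'll do the closing rows in one call, watching the force.

```bash
python3 -m inch '[[0,0,0,0,0,0,0.3],[0,0,0,0,0,0,0.5],[0,0,0,0,0,0,0.7],[0,0,0,0,0,0,0.85],[0,0,0,0,0,0,1],[0,0,0,0,0,0,1],[0,0,0,0,0,0,1],[0,0,0,0,0,0,1],[0,0,0,0,0,0,1],[0,0,0,0,0,0,1]]' 70
python3 - <<'E'
from h import *
o=telemetry.get_obs();print(o["opening"],o["wrist_force"].round(2),o["torque"].round(2),o["ee_pos"].round(4))
M=R.from_euler('xyz',o["tcp_rot"],degrees=True);print(M.inv().apply([-.0232,-.0782,0]).round(4))
E
```

```text
time: 6.63
ee_pos: [0.4656, 0.0611, 0.135]
tcp_rot: [-180.0, -0.0, 172.6]
wrist_force: [-1.5, -0.4, 4.2]
opening: 0.0106
0.010580411459350833 [-1.49 -0.37  4.2 ] [ 0.02  0.2  -0.03] [0.4656 0.0611 0.135 ]
[ 0.0129 -0.0805  0.0001]
```

```bash
python3 -m inch '[[0.001,-0.004,0,0,0,0.01,1],[0.002,-0.01,0,0,0,0.02,1],[0.003,-0.016,0,0,0,0.03,1],[0.004,-0.022,0,0,0,0.04,1],[0.005,-0.029,0,0,0,0.05,1],[0.006,-0.036,0,0,0,0.06,1],[0.007,-0.043,0,0,0,0.07,1],[0.008,-0.05,0,0,0,0.08,1],[0.009,-0.056,0,0,0,0.09,1],[0.01,-0.062,0,0,0,0.1,1],[0.011,-0.067,0,0,0,0.107,1],[0.011,-0.067,0,0,0,0.107,1]]'
python3 m.py w5; python3 - <<'E'
from h import *
p,d,K,T=shot("top");np.savez("top5",p=p,d=d,K=K,T=T)
E
```

```text
time: 7.63
ee_pos: [0.4456, -0.005, 0.1349]
tcp_rot: [-179.9, -0.0, 166.4]
wrist_force: [-0.5, -1.0, 6.5]
opening: 0.011
blue [   45   182   150   111 13811] [119.7 231.3] [ 0.4228 -0.0778  0.128 ] [ 0.4228 -0.0793  0.1275]
blue [  326   182   151   112 13906] [400.9 231.8] [0.4586 0.0689 0.128 ] [0.4576 0.0695 0.1278]
red [209 184  10  77 340] [213.3 220.8] [ 0.4289 -0.0273  0.128 ] [ 0.4287 -0.0272  0.1276]
red [303 186   8  75 330] [306.9 222.3] [0.4414 0.0209 0.128 ] [0.4415 0.0209 0.1277]
yel [285 155   2  10  19] [285.5 159.7] [0.4074 0.0174 0.12  ] [0.4076 0.0175 0.1177]
[ 0.4456 -0.005   0.135 ] [-1.7987e+02 -5.0000e-02  1.6637e+02] [-1.4 -0.3  6.1] 0.010766133469419554 7.6833
```

View pics/w5.png

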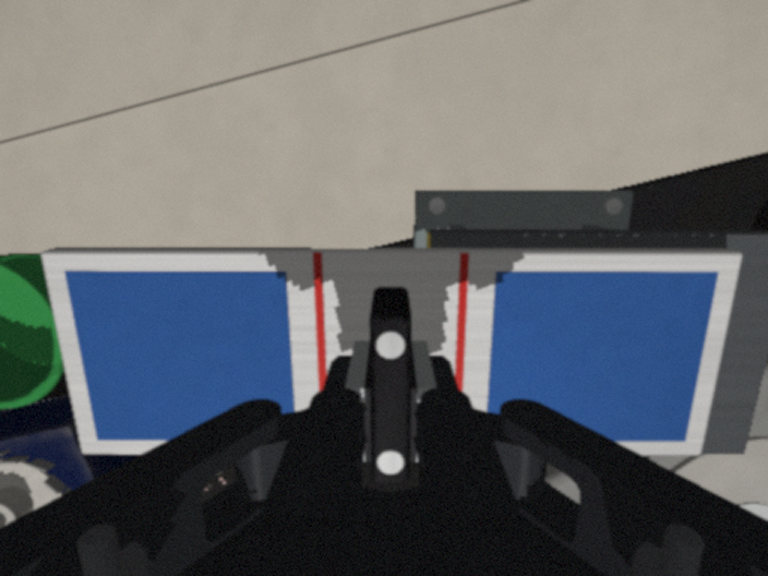

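Panel looks square, and the yellow corner of edge_right is at (285,160) raw. I'll fit the lines for the final correction.

```bash
cat > f.py <<'E'
from h import *
import sys
def load(f):
    q=np.load(f);return q["p"],q["K"],q["T"]
def fit(f,a,b,z,w,nm,ax=0):   # ax0: near-horizontal edge, gradient along rows
    p,K,T=load(f);g=cv2.GaussianBlur(cv2.cvtColor(p,cv2.COLOR_RGB2GRAY).astype(float),(0,0),.8)
    gy=abs(np.gradient(g,axis=0));pts=[]
    for u in range(int(a[0]),int(b[0])+1):
        c=a[1]+(b[1]-a[1])*(u-a[0])/(b[0]-a[0]);r=np.arange(int(round(c))-w,int(round(c))+w+1);k=gy[r,u];j=np.argmax(k)
        if 0<j<len(k)-1: pts.append((u,r[j]+.5*(k[j-1]-k[j+1])/(k[j-1]-2*k[j]+k[j+1])))
    return line(ray(np.array(pts),K,T,z)[:,:2],nm)
def line(P,nm):
    P=P.astype(np.float32);vx,vy,x,y=cv2.fitLine(P,cv2.DIST_HUBER,0,.001,.001).ravel()
    if vy<0: vx,vy=-vx,-vy
    res=np.median(abs((P-[x,y])@np.array([-vy,vx])))*1e3
    print(nm,len(P),"dir of y-edge yaw",round(float(np.degrees(np.arctan2(-vx,vy))),2),"pt",x.round(4),y.round(4),"res",res.round(2));return x,y,vx,vy
def red(f,u0,u1,nm,vmax=384):
    p,K,T=load(f);hsv=cv2.cvtColor(p,cv2.COLOR_RGB2HSV)
    m=cv2.inRange(hsv,(0,100,60),(7,255,255))|cv2.inRange(hsv,(170,100,60),(180,255,255));m[:,:u0]=0;m[:,u1:]=0;m[:100]=0;m[vmax:]=0
    v,u=np.nonzero(m);return line(ray(np.c_[u,v],K,T,.128)[:,:2],nm)
E
python3 - <<'E'
from f import *
s=lambda u,v:((u+.5)/1.5-.5,(v+.5)/1.5-.5)
fit("w5.npz",s(425,191),s(610,191),0,3,"base front")
fit("w5.npz",s(445,231),s(720,233),.12,3,"rest top front")
fit("w5.npz",s(80,249),s(240,249),.128,3,"panel front(L)")
fit("w5.npz",s(70,270),s(280,270),.128,2,"blueL")
fit("w5.npz",s(505,270),s(710,270),.128,2,"blueR")
red("w5.npz",200,225,"redR");red("w5.npz",295,320,"redL")
p,K,T=load("w5.npz");print(p[154:165,278:292].tolist()[5]);
save(cv2.resize(p[145:185,265:325],None,fx=10,fy=10,interpolation=cv2.INTER_CUBIC),"w5c.png")
E
```

```text
base front 124 dir of y-edge yaw -13.66 pt 0.4071 0.0677 res 0.02
rest top front 157 dir of y-edge yaw -14.43 pt 0.4153 0.0652 res 0.18
panel front(L) 107 dir of y-edge yaw -13.65 pt 0.3888 -0.0724 res 0.01
blueL 141 dir of y-edge yaw -13.67 pt 0.3978 -0.0625 res 0.02
blueR 138 dir of y-edge yaw -13.8 pt 0.4336 0.0847 res 0.04
redR 467 dir of y-edge yaw 76.4 pt 0.425 -0.0263 res 0.67
redL 459 dir of y-edge yaw 76.27 pt 0.4371 0.022 res 0.66
[[113, 122, 120], [113, 121, 120], [113, 121, 121], [118, 125, 123], [114, 121, 121], [111, 116, 111], [102, 103, 90], [95, 88, 53], [78, 68, 31], [55, 51, 37], [46, 46, 43], [40, 40, 42], [37, 39, 38], [35, 35, 35]]
```

View pics/w5c.png

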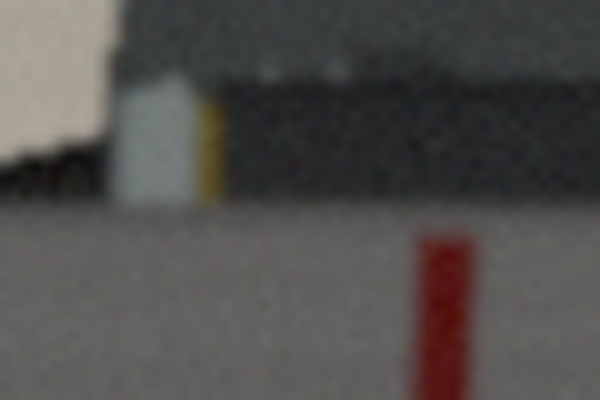

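```bash
python3 - <<'E'
from f import *
# w3: lateral distance blue front edge -> panel centreline
a=fit("w3.npz",(155,149),(220,149),.128,4,"blue near w3 R"); b=fit("w3.npz",(303,148),(370,148),.128,4,"blue near w3 L")
far=fit("w3.npz",(155,211),(220,211),.128,3,"blue far w3 R")
y=np.radians(-7.6);u=np.array([np.cos(y),np.sin(y)]);print("blue width",(np.array(far[:2])-a[:2])@u,(np.array([.4544,-.0116])-a[:2])@u,(np.array([.4739,.135])-b[:2])@u)
y=np.radians(-13.7);u=np.array([np.cos(y),np.sin(y)]);w=np.array([-u[1],u[0]])
p,K,T=load("w5.npz")
e=ray((284.3,159.7),K,T,.12)[0][:2];print("edge w",e@w,"redL w",np.array([.4371,.022])@w,"redR",np.array([.425,-.0263])@w)
print("blue front u",np.array([.3978,-.0625])@u,np.array([.4336,.0847])@u)
r=ray([(290,152.5),(320,152.5)],K,T,.12)[:,:2];print("rest front u",r@u, "+45 =",r@u+.045)
r=ray([(290,153.5)],K,T,.12)[:,:2];print("per px",r@u)
g=cv2.cvtColor(p,cv2.COLOR_RGB2GRAY);print(g[148:168,300:330].mean(1).round(), g[160:186,230:250].mean(1).round())
# top view: rest end far side
E
```

```text
blue near w3 R 66 dir of y-edge yaw -7.68 pt 0.4233 -0.0066 res 0.04
blue near w3 L 68 dir of y-edge yaw -7.74 pt 0.4428 0.1384 res 0.04
blue far w3 R 66 dir of y-edge yaw -7.56 pt 0.4885 -0.0127 res 0.05
blue width 0.06547696460650229 0.03149088815109378 0.03129220068348424
edge w 0.11275243611666971 redL w 0.12489603428523013 redR 0.07510447022194985
blue front u 0.4012846240641648 0.4012035074592215
rest front u [0.38784117 0.38782574] +45 = [0.43284117 0.43282574]
per px [0.38836756]
[59. 59. 57. 55. 49. 37. 34. 36. 38. 38. 39. 39. 39. 39. 39. 39. 46. 62.
 78. 86.] [162. 163. 163. 163. 156. 133.  99.  89.  94.  96.  96.  97.  96.  97.
  97.  97.  98.  99.  98.  99.  98.  96.  96.  95.  96.  96.]
```

Remaining: -12.3 mm along rest y (the two estimates are 12.1 and 12.6), about -0.5 mm across, and no yaw correction.

```bash
python3 -m inch '[[0,-0.003,0,0,0,0,1],[0.0003,-0.006,0,0,0,0,1],[0.0005,-0.009,0,0,0,0,1],[0.0005,-0.0115,0,0,0,0,1],[0.0005,-0.0123,0,0,0,0,1],[0.0005,-0.0123,0,0,0,0,1],[0.0005,-0.0123,0,0,0,0,1]]'
python3 m.py w6; python3 - <<'E'
from f import *
for n in("top","side"):
    p,d,K,T=shot(n);np.savez(n+"6",p=p,d=d,K=K,T=T)
    if n=="side": save(cv2.resize(p[160:310,150:400],None,fx=3,fy=3,interpolation=cv2.INTER_CUBIC),"s6.png")
p,K,T=load("w6.npz");save(cv2.resize(p[140:200,230:350],None,fx=6,fy=6,interpolation=cv2.INTER_CUBIC),"w6c.png")
s=lambda u,v:((u+.5)/1.5-.5,(v+.5)/1.5-.5)
fit("w6.npz",s(80,249),s(240,249),.128,3,"panel front(L)")
fit("w6.npz",s(70,270),s(280,270),.128,2,"blueL")
a=red("w6.npz",295,320,"redL")
E
```

```text
time: 8.32
ee_pos: [0.4425, -0.016, 0.1348]
tcp_rot: [-179.9, -0.1, 166.4]
wrist_force: [0.9, 2.6, 5.6]
opening: 0.0109
blue [   46   182   149   111 13766] [120.1 231.3] [ 0.4198 -0.0885  0.128 ] [ 0.4199 -0.0902  0.1272]
blue [  326   182   151   112 13956] [401.3 231.8] [0.4554 0.0581 0.128 ] [0.4543 0.0587 0.1279]
red [210 183   8  78 341] [213.4 220.3] [ 0.4255 -0.0381  0.128 ] [ 0.4253 -0.038   0.1274]
red [303 186   9  75 333] [307.1 222.2] [0.4382 0.01   0.128 ] [0.4381 0.0101 0.1277]
yel [305 156   3   9  20] [306.2 160.5] [0.4072 0.017  0.12  ] [0.4078 0.0172 0.1176]
[ 0.4425 -0.016   0.1348] [-1.7994e+02 -6.0000e-02  1.6644e+02] [0.5 2.7 5.5] 0.010654481888949007 8.3667
panel front(L) 107 dir of y-edge yaw -13.58 pt 0.3849 -0.087 res 0.01
blueL 141 dir of y-edge yaw -13.55 pt 0.3929 -0.081 res 0.01
redL 461 dir of y-edge yaw 76.38 pt 0.4342 0.011 res 0.66
```

View pics/w6c.png

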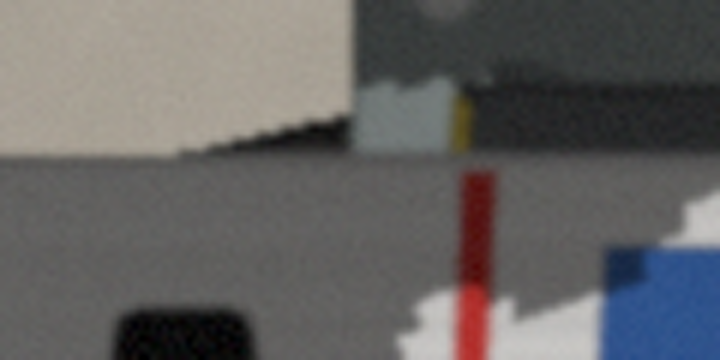

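View pics/s6.png

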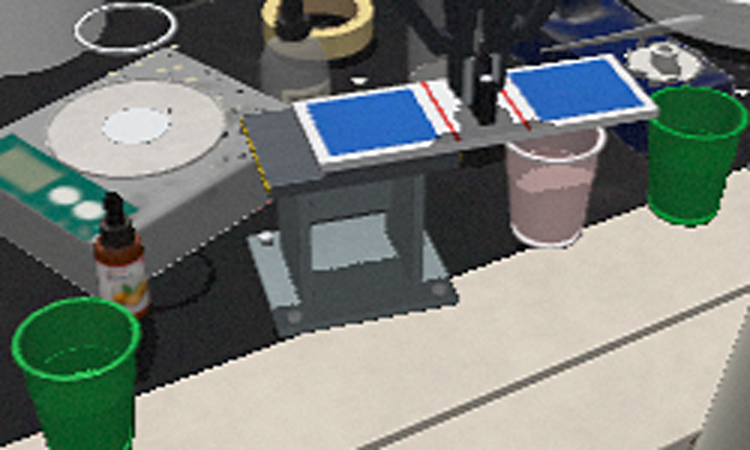

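```bash
python3 -m inch '[[0,-0.0005,0,0,0,0.001,1],[0,-0.001,0,0,0,0.002,1],[0,-0.001,0,0,0,0.002,1],[0,-0.001,0,0,0,0.002,1],[0,-0.001,0,0,0,0.002,1]]'
python3 m.py w7; python3 - <<'E'
from f import *
s=lambda u,v:((u+.5)/1.5-.5,(v+.5)/1.5-.5)
fit("w7.npz",s(70,270),s(280,270),.128,2,"blueL")
a=red("w7.npz",295,320,"redL")
th=np.radians(-13.7);u=np.array([np.cos(th),np.sin(th)]);w=np.array([-u[1],u[0]])
print("redL w",np.array(a[:2])@w,"want ~.1125")
p,d,K,T=shot("side");hsv=cv2.cvtColor(p,cv2.COLOR_RGB2HSV)
m=cv2.inRange(hsv,(20,90,60),(35,255,255));m[:195]=0;m[225:]=0;m[:,:225]=0;m[:,245:]=0
v,x=np.nonzero(m);Y=ray(np.c_[x,v],K,T,.12)[:,:2];print("edge_left strip n",len(Y),"w",np.percentile(Y@w,[5,50,95]).round(4),"u",(Y@u).min().round(4),(Y@u).max().round(4))
m=cv2.inRange(hsv,(0,110,70),(8,255,255))|cv2.inRange(hsv,(170,110,70),(180,255,255));m[:183]=0;m[210:]=0;m[:,:285]=0;m[:,335:]=0
n,l,st,c=cv2.connectedComponentsWithStats(m)
for i in range(1,n):
    if st[i,4]>12:
        v,x=np.nonzero(l==i);P=ray(np.c_[x,v],K,T,.128)[:,:2];print("red side",st[i],"w",(P@w).mean().round(4),"u",(P@u).min().round(4),(P@u).max().round(4))
m=cv2.inRange(hsv,(105,130,60),(125,255,255));n,l,st,c=cv2.connectedComponentsWithStats(m)
for i in range(1,n):
    if st[i,4]>500: print("blue side",c[i].round(1),ray(c[i],K,T,.128)[0][:2]@np.c_[u,w])
C=cloud(d,K,T);q=np.load("top0.npz")
E
```

```text
time: 8.88
ee_pos: [0.4423, -0.0167, 0.1348]
tcp_rot: [-180.0, -0.1, 166.3]
wrist_force: [1.3, 4.5, 5.1]
opening: 0.0105
blue [   46   182   149   112 13759] [120.1 231.3] [ 0.4194 -0.0891  0.128 ] [ 0.4195 -0.0908  0.1271]
blue [  326   182   152   113 13984] [401.5 231.7] [0.4554 0.0575 0.128 ] [0.4543 0.0581 0.1279]
red [303 186   9  75 336] [307.1 222.2] [0.4381 0.0094 0.128 ] [0.4379 0.0094 0.1277]
red [210 188   9  73 317] [213.6 223.5] [ 0.427  -0.0391  0.128 ] [ 0.4273 -0.039   0.1273]
yel [307 156   3   9  18] [307.6 160.3] [0.4072 0.0171 0.12  ] [0.4077 0.0174 0.1175]
[ 0.4423 -0.0167  0.1348] [-1.7997e+02 -6.0000e-02  1.6634e+02] [1.3 4.4 6.1] 0.010191793304087968 8.9333
blueL 141 dir of y-edge yaw -13.66 pt 0.3953 -0.0707 res 0.01
redL 466 dir of y-edge yaw 76.28 pt 0.4339 0.0104 res 0.68
redL w 0.1128491230275529 want ~.1125
edge_left strip n 33 w [0.2432 0.2444 0.2457] u 0.3835 0.4753
red side [291 187  13  20  31] w 0.1115 u 0.3964 0.4724
red side [317 190  10  13  20] w 0.0615 u 0.3971 0.4454
blue side [341.5 189.6] [0.43242724 0.01328366]
blue side [273.6 200.2] [0.43340175 0.16115256]
blue side [309.4 372.2] [0.02522695 0.23140046]
```

Wrist views say the red line is within about 0.5 mm of the edge. The side camera suggests 2–3 mm past it, so I'll cross-check with the top camera and the depth data.

```bash
python3 - <<'E'
from f import *
th=np.radians(-13.7);u=np.array([np.cos(th),np.sin(th)]);w=np.array([-u[1],u[0]])
for n in("top","side"):
    p,d,K,T=shot(n);hsv=cv2.cvtColor(p,cv2.COLOR_RGB2HSV);C=cloud(d,K,T)
    X=ray(np.indices((512,384)).transpose(2,1,0).reshape(-1,2),K,T,.12)[:,:2].reshape(384,512,2)
    U,W=X@u,X@w; reg=(abs(U-.433)<.05)&(W>.225)&(W<.26)
    wt=np.clip(hsv[...,1].astype(float)-70,0,None)*((hsv[...,0]>15)&(hsv[...,0]<38))*reg*(hsv[...,2]>50)
    print(n,"strip wmean",(W*wt).sum()/wt.sum(),"n",(wt>0).sum())
    m=cv2.inRange(hsv,(105,130,60),(125,255,255));nn,l,st,c=cv2.connectedComponentsWithStats(m)
    for i in range(1,nn):
        q=ray(c[i],K,T,.128)[0][:2]
        if st[i,4]>150 and abs(q@u-.433)<.03: print("  blue",st[i],(q@np.c_[u,w]).round(4))
    Cu,Cw=C[...,:2]@u,C[...,:2]@w; t=(abs(C[...,2]-.12)<.004)&(abs(Cu-.433)<.03)&(Cw>.19)&(Cw<.27)
    b=(C[...,2]<.1)&(abs(Cu-.433)<.03)&(Cw>.19)&(Cw<.3)
    print("  depth rest top w",np.percentile(Cw[t],[1,99,100]).round(4),np.median(C[t][:,2]).round(4))
    t=(abs(C[...,2]-.12)<.003)&(Cw>.2)&(Cw<.235)&(abs(Cu-.433)<.06);print("  rest u range",np.percentile(Cu[t],[1,99]).round(4))
    # panel ends by depth
    t=(abs(C[...,2]-.128)<.003)&(Cw>-.06)&(Cw<.23)&(abs(Cu-.433)<.02);print("  panel w",np.percentile(Cw[t],[.5,99.5]).round(4))
# wrist, w1 (earlier near-overhead view): strips
E
```

```text
top strip wmean 0.24636340518640207 n 22
  blue [236 211  27  28 482] [0.4328 0.168 ]
  depth rest top w [0.2088 0.2445 0.2446] 0.12
  rest u range [0.3912 0.4797]
  panel w [0.1288 0.2077]
side strip wmean 0.24426512061086048 n 36
  blue [320 180  44  20 570] [0.4324 0.0133]
  blue [253 190  43  22 634] [0.4335 0.1612]
  depth rest top w [0.2071 0.2441 0.2444] 0.1205
  rest u range [0.3871 0.4771]
  panel w [-0.031   0.2074]
```

The estimates bracket zero: wrist views -0.5 to +0.4 mm, depth about +1.3 mm past, and the coarse top and side colour masks ±2.7 mm. The close wrist view is the most trustworthy and puts the line on the edge, so I'm handing in.

```bash
python3 - <<'E'
from h import *
order.job_done();o=telemetry.get_obs();print(o["time"],o["ee_pos"].round(4),o["tcp_rot"].round(2),o["opening"])
E
```

```text
the job is handed in; nothing more can be done
the job is handed in; nothing more can be done
```

I gripped the panel by its bar at 70 N and slid it along the rest, out over the pink cup at the -y end. I handed the job in at about 9 s with the panel still held. The hand-in gave no verdict.

**What I did:** the panel started about 6° off the rest's yaw, so I turned it square during the slide. Early on, the last joint reached its range limit, so I switched to the half-turned grasp before touching anything.

**Last checks:**
- **Line on edge:** the close wrist view puts line_left within about 0.5 mm of the yellow edge_right.
- **Square:** panel yaw is -13.66°, against about -13.7° for the rest.
- **Centred:** within about 1 mm by the wrist and side cameras. The top camera gave -2.7 mm, which is about one of its pixels.
- **Level:** tool tilt is under 0.1°, with a light contact force of about 5 N on the rest.
- **Cup and bottles:** the last side picture, taken before a final 1 mm nudge, showed the pink cup and the dropper bottle standing. I did not check the pale bottle and beaker separately at the end.

**Disagreements on the line:** side and top depth readings suggested it is about 1.3 mm past the edge. Their coarser colour masks disagreed by 2–3 mm in opposite directions. I trusted the close wrist view.

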